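Crack open a heavy plaster mould with its lever

TASK

First push the yellow safety chock by its post straight out, away from the mould, until it stands upright and completely clear of the lever; then press the red end of the lever smoothly all the way down to the bench with your fingertips, raising the heavy upper half of the plaster mould, and finish while holding it pressed down. Do not lift the chock or the lever, touch the mould or its stand, or let the raised half drop, and leave everything else where it stands.

Things in the scene. Friction and masses are not known exactly. Their poses are not given: they have to be found in the camera images.
- stand: Fixed mould stand, place and yaw vary. Origin on the bench below the lever's pin, z up; +y points along the lever to the mould, -y to the red end. Base plate 300 x 450 x 4 mm from y = -25 mm. White plaster lower half 260 x 240 mm, y = 140 to 380 mm, 82 mm high; upper half on it up to 163 mm. Blue fulcrum cheeks at x = +-54, y = -25 to 25 mm, 116 mm high.
- saddle (a point): Centre of the V saddle in which the lever's pin rests loosely, 100 mm above the bench on the stand's axis.
- flap: Upper mould half, the heavy flap: white plaster 260 x 240 x 72 mm, about 7 kg, with a dark steel strap and a steel lug at its front, hinged along its far edge. Origin by the lug at its front, on the parting plane, 86 mm above the bench when shut, about 40 mm higher when the lever's red end is fully down on the bench. It falls shut when the lever is let go.
- lever: Loose lever, wooden bar 34 x 12 mm. Origin on its cross pin, which rests in the saddle; its steel nose, 80 mm beyond, lies under the flap's lug. The long arm runs along -y (stand's -y), at first sloping up 0.2 rad, to a red plate ending 300 mm along the bar. Pressed, it turns about the pin, 0.54 rad in all. The flap's weight keeps the red end up; pressing takes 5 to 10 N.
- press_plate (a point): Centre of the top face of the red press plate (50 mm across x 60 x 12 mm), 270 mm along the bar from the pin, about 160 mm above the bench at first, about 15 mm when fully down, its edge then resting on the bench. It moves in an arc about the pin.
- chock: Loose yellow chock, 0.5 kg. Origin under the centre of its block (60 x 60 x 125 mm), which stands under the red end and stops it after some 15 mm. A steel foot 60 x 12 mm runs along its -y (stand's -y within 0.1 rad) to y = -170 mm with an upright post. Clear once the origin is 335 mm from the stand's along the stand's -y (75 mm of sliding; 120 leaves a gripper room).
- post (a point): Centre of the top of the chock's upright round dark wooden post, 24 mm in diameter, 112 mm above the bench, 125 mm from the chock's origin along its -y axis. Between the lever's end and the post there is about 75 mm of free space for fingers. Pushed low down it slides; pushed near its top the chock may tip.
- mug: White mug, 80 mm wide, 90 mm high, loose bystander; origin at the centre of its underside.
- wedge: Stepped wooden wedge 100 x 35 x 28 mm lying on the stand's base plate in front of the mould, loose bystander; origin at the centre of its underside.
- screwdriver: Orange-handled screwdriver lying on the bench, loose bystander.
- jar: Amber jar, 70 mm wide, 110 mm high, loose bystander; origin at the centre of its underside.
- mallet: Hammer with a wooden handle lying on the bench, loose bystander.
- bowl: Green mixing bowl, 120 mm wide, 70 mm high, loose bystander; origin at the centre of its underside.
Things that resemble listed ones, but are neither listed nor needed, are in the scene too. There is more than one size of the chock; the job needs the smaller.

How it is judged:
By the outcome, as a careful person would: the job done as asked, in the order asked, and still so for the second after the job is handed in, while the arm keeps its last pose, push and grip.
It also fails if it takes over 48 s, if anything falls off the work surface, if the arm or the gripper's body presses on something with over 40 N, if the wrist force passes 120 N, or if a joint passes its speed limit or range.

ROBOT

A 6-joint arm with a two-finger parallel gripper is mounted at the origin on the work surface. World frame = base frame: x ahead of the robot, y to its left, z up, the work surface at z = 0. Lengths are in m, angles in rad, forces in N, time in s.
With the tool pointing down it reaches from about 0.3 to 0.95 m from the base axis. Payload 3.1 kg.
Tool frame: the origin (TCP) lies on the centre line of the jaws, within the pads' length; the fingertips stand 19 mm ahead of it and the grasp point (between the pads) is the TCP; z points along the fingers, y is the line along which they close (so a half turn about z gives the same grasp; the last joint's range is limited). The gripper opens to 85 mm and grips with 20 to 120 N. Pads are 22 mm wide; open, the fingers measure 114 mm over their backs; the gripper's body (76 mm by 85 mm) begins 54 mm behind the grasp point. The pads swing forward as they close: fully open they stand 13 mm farther back than shut.
Start: joints at [1.145, 0.308, 1.634, -0, 1.2, -0.07], TCP at [0.218, 0.586, 0.25] pointing down, gripper open.
Joint ranges: [-3.06, 3.06], [-0.79, 1.96], [0.05, 2.63], [-1.19, 4.34], [0.05, 2.64], [-2.94, 2.94]. Speed limits (rad/s): [2.79, 2.79, 3.14, 3.14, 3.14, 3.14].

INTERFACE

Orientations are given as a unit quaternion [x, y, z, w].
In Python, from cell import bot gives the robot as it stands.
- The arm moves only by the shell command python3 -m pendant 'ROWS' [OPENING] [FORCE]. ROWS is JSON, a list of rows, each an object with "translation": the shift along the world's x, y, z in mm, a list of three; "rot": the turn, a rotation vector about the world's x, y, z in rad, a list of three. A call has 1 to 10 rows; each row is the pose to reach, as a shift and turn from the pose commanded when the call began; what a row does not reach only later rows make up. A row lasts 1/8 s, in which the tool goes at most 62.5 mm and 10.7 degrees, less where a joint would pass 70% of its speed; a pose out of reach is approached as far as the arm can. A call with a gripper value outside its range is refused whole. OPENING is the gripper command: -1 is shut, 1 is fully open, values between are in proportion, set as the call begins (- or left out, the last holds). The fingers move at their own pace and stop on an object; FORCE is the grip in N (left out, the last holds). Time passes only in rows, so rows that repeat a pose let the fingers close. It gives the time, the measured TCP pose, the force, the opening and the grip force at its end, in the units of the state.
- bot.read_state(): the state, without advancing time (a new reading comes with each control period).
- bot.grab_frame(name): name is "scene" or "top" or "wrist"; returns a dict with "img" (400x640x3 uint8, red, green, blue), "depth" (400x640 float32, m along the optical axis (not along the pixel's ray), 0 where there is no reading), "camera_matrix" (3x3 intrinsics, pixels), "R" (3x3) and "t" (3): a world point X has camera coordinates R X + t. Camera axes: x right, y down, z forward; pixel columns grow to the right and rows downward; lengths in m; the calibration is good to about 2 mm. A picture is of the moment at which its call begins.
- bot.sign_off(): hands the job in; it is judged then, once.
Trained networks look in a picture, given as the dict that the camera call returned (one of the last four; its "shot" number tells which), for a name from the list of things; names that differ only in an ending like _2 or _b are one class to them, and where a whole thing is asked for, a point or a joint stands for the part that bears it (a point fixed in the world has none). Each returns a list of dicts, best first, with "conf" (0 to 1); they miss things now and then, are a little off and sometimes report something else, mostly with a low value. They report only what shows in the picture. A call takes as long as a camera call. They do not tell look-alikes from the thing itself.
- bot.boxes_of(picture, thing): "bbox" ([centre column, centre row, width, height] as shares, 0 to 1, of the picture: columns of its width, rows of its height, round what is visible of it).
- bot.masks_of(picture, thing): "region" (400x640 bool, what is visible of it) and "bbox" ([centre column, centre row, width, height] as shares, 0 to 1, of the picture: columns of its width, rows of its height, round what is visible of it).
- bot.landmark_of(picture, thing): "xy" ([column, row] as shares, 0 to 1, of the picture: columns of its width, rows of its height: a listed point, or the origin of a listed thing).
The state is a dict: "clock": time; "qpos": joint angles; "joint_vel": joint speeds; "tau": joint torques, N m; "eef_pos": TCP position; "eef_rot": TCP orientation; "force": force on the tool from outside, world axes, zero at the start; "ft_torque": the same for the moment, N m; "grip_width": finger opening in m; "finger_force": force on a finger pad.
Only numpy, scipy, OpenCV 4.12 (cv2) and the standard library are available. Lean on these libraries where they do the work, as an engineer would, in place of code of your own. Each camera call takes 0.05 s, during which the arm holds its last target. There are 200 camera calls.

## Working session

There is one attempt and no reset: what is moved stays moved. The work goes in short steps, Python scripts to look and compute and a shell command to move; the robot and the scene stay as the last step left them, time stands still between calls to the robot, and variables do not carry over. Pictures are saved under pics/ and viewed, at most 10 in all, crops included, and the job is handed in when it is done.

```bash
mkdir -p pics
cat > h.py <<'E'
from cell import bot
import numpy as np, cv2
def px2w(f,c,r,z=None):
    K=f["camera_matrix"];R=f["R"];t=f["t"]
    d=np.linalg.inv(K)@np.array([c,r,1.0])
    if z is None:
        D=f["depth"][int(round(r)),int(round(c))]; return R.T@(d*D-t)
    o=-R.T@t; v=R.T@d; return o+v*(z-o[2])/v[2]
def w2px(f,X):
    p=f["camera_matrix"]@(f["R"]@np.array(X)+f["t"]); return p[:2]/p[2]
def save(f,n): cv2.imwrite("pics/"+n,cv2.cvtColor(f["img"],cv2.COLOR_RGB2BGR))
E
python3 - <<'E'
from h import *
out=[]
for n in("scene","top"):
    f=bot.grab_frame(n); save(f,n+".png"); out.append(f["img"])
    for th in("post","press_plate","saddle"):
        for d in bot.landmark_of(f,th)[:3]:
            c,r=d["xy"][0]*640,d["xy"][1]*400
            print(n,th,round(d["conf"],2),round(c),round(r),px2w(f,c,r).round(3),px2w(f,c,r,{"post":.112,"press_plate":.16,"saddle":.1}[th]).round(3))
    for th in("stand","chock"):
        for d in bot.landmark_of(f,th)[:3]:
            c,r=d["xy"][0]*640,d["xy"][1]*400
            print(n,th,round(d["conf"],2),round(c),round(r),px2w(f,c,r,0).round(3))
v=np.vstack(out); v=cv2.resize(v,(480,600));
E
```

```text
scene post 0.89 250 140 [ 0.31  -0.138  0.154] [ 0.274 -0.138  0.112]
scene post 0.65 267 191 [ 0.461 -0.125  0.113] [ 0.46  -0.125  0.112]
scene press_plate 0.79 308 171 [ 0.461 -0.011  0.162] [ 0.46  -0.011  0.16 ]
scene press_plate 0.26 170 316 [ 0.694 -0.434  0.007] [ 0.753 -0.393  0.16 ]
scene saddle 0.57 397 158 [0.45  0.253 0.11 ] [0.443 0.257 0.1  ]
scene stand 0.77 393 177 [0.443 0.26  0.   ]
scene stand 0.59 428 199 [0.545 0.33  0.   ]
scene chock 0.81 201 165 [ 0.235 -0.303  0.   ]
scene chock 0.62 313 204 [ 0.467 -0.     0.   ]
scene chock 0.31 268 191 [ 0.388 -0.121  0.   ]
top post 0.82 383 208 [0.238 0.    1.312] [ 0.461 -0.136  0.112]
top post 0.79 384 273 [ 0.29  -0.143  0.153] [ 0.291 -0.148  0.112]
top post 0.29 333 211 [ 0.435 -0.007  0.154] [ 0.442 -0.007  0.112]
top press_plate 0.7 332 201 [ 0.461 -0.001  0.159] [ 0.46  -0.001  0.16 ]
top saddle 0.96 235 200 [0.452 0.253 0.105] [0.453 0.254 0.1  ]
top stand 0.6 241 204 [0.46  0.257 0.   ]
top chock 0.67 330 213 [0.454 0.    0.   ]
```

View pics/scene.png

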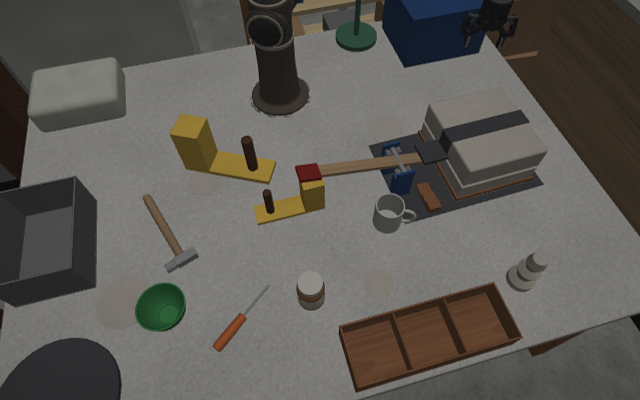

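View pics/top.png

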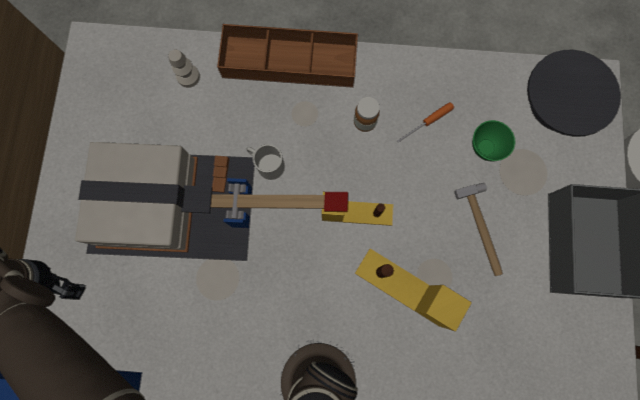

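Two chocks are visible. The small one is at scene (290,205) / top (360,212), and its block stands under the red plate at top (335,202). The large one is at scene (215,155) / top (410,290) and stands free, with a taller block and post. The small one under the red end fits the description. I'll confirm it in a crop and refine the measurements.

Run:
```python
from h import *
f=bot.grab_frame("top"); im=f["img"]
hsv=cv2.cvtColor(im,cv2.COLOR_RGB2HSV)
y=((hsv[...,0]>18)&(hsv[...,0]<32)&(hsv[...,1]>170)).astype(np.uint8)
y[:, :345]=0; y[:190]=0; y[235:]=0; y[:,400:]=0
D=f["depth"]; r,c=np.nonzero(y)
P=np.array([px2w(f,a,b,.012) for a,b in zip(c,r)])
for lo in np.arange(-.18,-.03,.02):
    s=P[(P[:,1]>lo)&(P[:,1]<lo+.02)]
    if len(s): print(round(lo+.01,3),s[:,0].min().round(4),s[:,0].max().round(4),len(s))
print("foot",P.min(0),P.max(0))
red=((hsv[...,0]<8)|(hsv[...,0]>172))&(hsv[...,1]>150)&(hsv[...,2]>60); red[:185]=0;red[220:]=0;red[:,:315]=0;red[:,360:]=0
r,c=np.nonzero(red); Q=np.array([px2w(f,a,b,.16) for a,b in zip(c,r)])
print("red",Q.min(0),Q.max(0),Q.mean(0)); (m)=cv2.minAreaRect(Q[:,:2].astype(np.float32)*1000);print(m)
s=bot.read_state();print(s["eef_pos"],s["eef_rot"],s["force"],s["clock"])
g=bot.grab_frame("scene")
for F,n in((f,"top"),(g,"scene")):
  for d in bot.masks_of(F,"post")[:3]:
    rr,cc=np.nonzero(d["region"]);print(n,round(d["conf"],2),cc.min(),cc.max(),rr.min(),rr.max())
a=cv2.resize(im[170:340,300:480],None,fx=3,fy=3); b=cv2.resize(g["img"][100:230,160:340],None,fx=2.2,fy=2.2)
b=cv2.copyMakeBorder(b,0,a.shape[0]-b.shape[0],0,0,cv2.BORDER_CONSTANT)[:, :260]
save({"img":np.hstack([a,b])},"crop.png")
```

```text
-0.15 0.4363 0.467 7
-0.13 0.4516 0.4885 13
-0.05 0.459 0.4884 12
foot [ 0.43626722 -0.15548134  0.012     ] [ 0.48849287 -0.04093391  0.012     ]
red [ 0.4351677  -0.03970337  0.16      ] [0.48525772 0.01768344 0.16      ] [ 0.46022861 -0.01085792  0.16      ]
((460.2123718261719, -10.556062698364258), (46.18305587768555, 58.15503692626953), 4.361422061920166)
[0.21772419 0.58585526 0.25031084] [ 1.76951367e-01  9.84219596e-01  1.19466616e-05 -1.15269256e-06] [0.01893758 1.24671784 0.04620616] 0.65
top 0.87 321 393 202 225
top 0.68 355 470 249 330
scene 0.89 254 324 180 224
scene 0.87 171 275 114 184
```

View pics/crop.png

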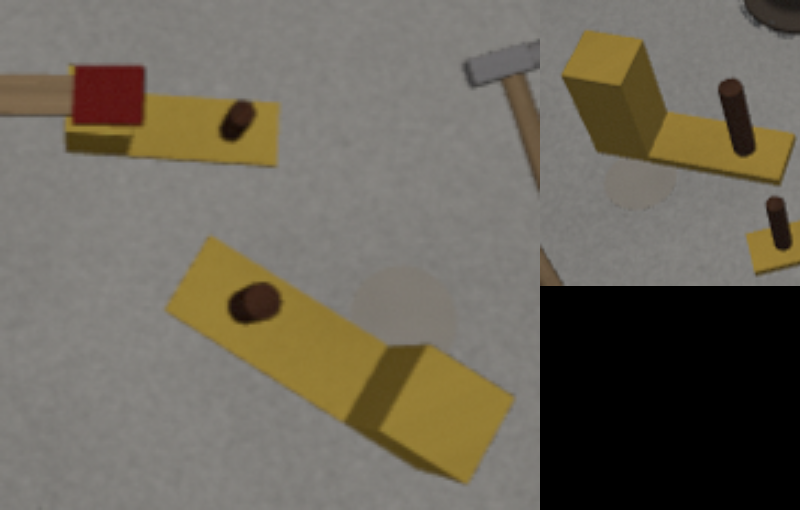

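The crop confirms it: the smaller chock has its block under the red plate (crop 100,110), and its post is at crop (240,115). The larger one stands free, and I'll leave it alone. Now I'll move above the gap, fingers shut and turned.

```bash
python3 -m pendant '[{"translation":[20,-56,0],"rot":[0,0,-0.12]},{"translation":[40,-112,0],"rot":[0,0,-0.24]},{"translation":[60,-168,0],"rot":[0,0,-0.36]},{"translation":[80,-224,0],"rot":[0,0,-0.49]},{"translation":[100,-280,0],"rot":[0,0,-0.61]},{"translation":[120,-336,0],"rot":[0,0,-0.73]},{"translation":[140,-392,0],"rot":[0,0,-0.85]},{"translation":[160,-448,0],"rot":[0,0,-0.97]},{"translation":[180,-504,0],"rot":[0,0,-1.09]},{"translation":[200,-560,0],"rot":[0,0,-1.215]}]' -1 40 && python3 -m pendant '[{"translation":[20,-50,0],"rot":[0,0,0]},{"translation":[43,-100,0],"rot":[0,0,0]},{"translation":[43,-126,0],"rot":[0,0,0]},{"translation":[43,-126,0],"rot":[0,0,0]},{"translation":[43,-126,0],"rot":[0,0,0]}]'
python3 - <<'E'
from h import *
s=bot.read_state();print(s["eef_pos"],s["eef_rot"],s["qpos"],s["clock"])
f=bot.grab_frame("wrist");save(f,"w1.png")
for th,z in(("post",.112),("press_plate",.16)):
    for d in bot.landmark_of(f,th)[:3]:
        c,r=d["xy"][0]*640,d["xy"][1]*400;print(th,round(d["conf"],2),c,r,px2w(f,c,r,z).round(4),px2w(f,c,r).round(4))
print(w2px(f,[.461,-.131,.112]),w2px(f,[.461,-.1,.045]))
E
```

```text
clock: 2.05
eef_pos: [0.4184, 0.0239, 0.2509]
eef_rot: [0.709, 0.706, 0.001, 0.001]
force: [1.4, 0.1, -0.1]
grip_width: 0.0002
finger_force: 0.0
clock: 2.68
eef_pos: [0.4604, -0.0995, 0.2502]
eef_rot: [0.707, 0.707, 0.0, -0.0]
force: [-0.1, 0.5, -0.2]
grip_width: 0.0001
finger_force: 0.0
[ 0.4604312  -0.0994919   0.25017581] [ 7.07171106e-01  7.07042316e-01  1.60913018e-04 -4.05411133e-04] [-3.05708905e-01  6.69292841e-03  1.98347790e+00  7.22165930e-04
  1.15199265e+00 -3.05820639e-01] 2.675
post 0.9 113.408 270.88 [ 0.2718 -0.1717  0.112 ] [ 0.2999 -0.1514  0.1508]
post 0.88 316.928 229.07999999999998 [ 0.4612 -0.1305  0.112 ] [ 0.4612 -0.1307  0.1114]
press_plate 0.57 318.52799999999996 81.72 [ 0.4623 -0.0119  0.16  ] [ 0.4623 -0.0118  0.1593]
[316.67451355 229.56986162] [316.66425144 181.00316471]
```

View pics/w1.png

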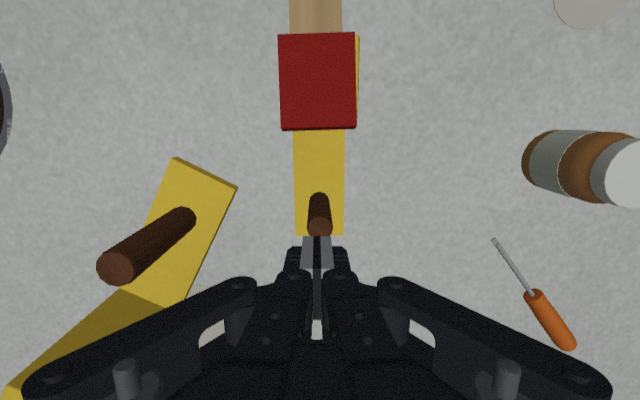

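The wrist view shows the post top at (318,229) and the red plate at (318,81), with its outer edge at row 130. Before descending I'll check the wrist camera's clearance.

```bash
python3 - <<'E'
from h import *
f=bot.grab_frame("wrist");print(-f["R"].T@f["t"], bot.read_state()["force"])
E
python3 -m pendant '[{"translation":[1,0,-50],"rot":[0,0,0]},{"translation":[1,0,-90],"rot":[0,0,0]},{"translation":[1,0,-120],"rot":[0,0,0]},{"translation":[1,0,-120],"rot":[0,0,0]}]'
python3 - <<'E'
from h import *
f=bot.grab_frame("wrist");save(f,"w2.png")
f=bot.grab_frame("top");
E
```

```text
[ 0.46107391 -0.03441668  0.37314304] [0.44360824 0.33742488 0.40859183]
clock: 3.38
eef_pos: [0.4594, -0.0987, 0.128]
eef_rot: [0.707, 0.708, -0.001, -0.003]
force: [-0.2, -0.0, 0.2]
grip_width: -0.0001
finger_force: 0.0
```

View pics/w2.png

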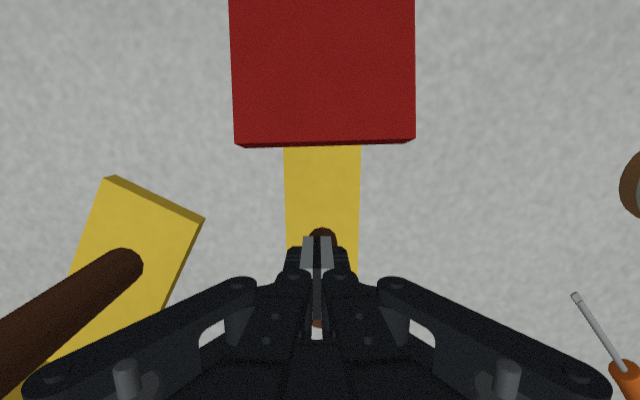

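The fingers are in line with the post, 8 mm in front of it, and the lever end is clear. I'll descend, then push.

```bash
python3 -m pendant '[{"translation":[0,0,-20],"rot":[0,0,0]},{"translation":[0,0,-40],"rot":[0,0,0]},{"translation":[0,0,-57],"rot":[0,0,0]},{"translation":[0,0,-57],"rot":[0,0,0]},{"translation":[0,0,-57],"rot":[0,0,0]}]'
python3 -m pendant '[{"translation":[0,-4,0],"rot":[0,0,0]},{"translation":[0,-8,0],"rot":[0,0,0]},{"translation":[0,-12,0],"rot":[0,0,0]},{"translation":[0,-16,0],"rot":[0,0,0]},{"translation":[0,-20,0],"rot":[0,0,0]},{"translation":[0,-25,0],"rot":[0,0,0]}]'
python3 - <<'E'
from h import *
f=bot.grab_frame("wrist");save(f,"w3.png");s=bot.grab_frame("scene");save(s,"s3.png")
for n in (f,s):
  for d in bot.landmark_of(n,"post")[:2]:
    c,r=d["xy"][0]*640,d["xy"][1]*400;print(round(d["conf"],2),c,r,px2w(n,c,r,.112).round(4))
E
```

```text
clock: 4.1
eef_pos: [0.4633, -0.1005, 0.0749]
eef_rot: [0.707, 0.707, 0.001, 0.001]
force: [0.1, -0.2, -0.4]
grip_width: 0.0
finger_force: 0.0
clock: 4.85
eef_pos: [0.4614, -0.1252, 0.0731]
eef_rot: [0.707, 0.707, -0.0, -0.0]
force: [1.0, 4.4, 1.4]
grip_width: 0.0002
finger_force: 0.0
0.66 260.416 192.79999999999998 [ 0.4621 -0.1438  0.112 ]
0.54 399.424 158.6 [0.4557 0.2576 0.112 ]
```

View pics/s3.png

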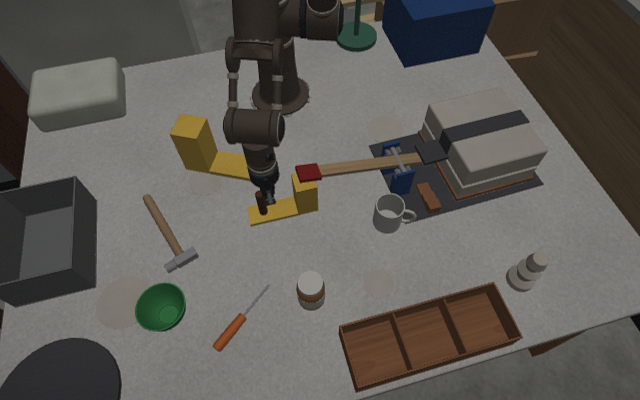

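Post contact is at about 4 N, and the chock (scene 283,205) is upright and sliding. I'll continue.

```bash
python3 -m pendant '[{"translation":[0,-8,0],"rot":[0,0,0]},{"translation":[0,-18,0],"rot":[0,0,0]},{"translation":[1,-29,0],"rot":[0,0,0]},{"translation":[1,-41,0],"rot":[0,0,0]},{"translation":[1,-53,0],"rot":[0,0,0]},{"translation":[2,-65,0],"rot":[0,0,0]},{"translation":[2,-77,0],"rot":[0,0,0]},{"translation":[3,-89,0],"rot":[0,0,0]},{"translation":[3,-98,0],"rot":[0,0,0]},{"translation":[3,-104,0],"rot":[0,0,0]}]'
python3 -m pendant '[{"translation":[0,0,0],"rot":[0,0,0]},{"translation":[0,0,0],"rot":[0,0,0]},{"translation":[0,4,0],"rot":[0,0,0]},{"translation":[0,10,0],"rot":[0,0,0]},{"translation":[0,10,40],"rot":[0,0,0]},{"translation":[0,10,95],"rot":[0,0,0]},{"translation":[0,10,150],"rot":[0,0,0]}]'
python3 - <<'E'
from h import *
f=bot.grab_frame("wrist");s=bot.grab_frame("scene");t=bot.grab_frame("top");save(f,"w4.png");save(t,"t4.png")
save({"img":np.vstack([s["img"][100:300,150:550],t["img"][100:300,200:600]])},"m4.png")
for n in (f,s,t):
  for th,z in(("post",.112),("press_plate",.16),("chock",0)):
   for d in bot.landmark_of(n,th)[:2]:
    c,r=d["xy"][0]*640,d["xy"][1]*400;print(th,round(d["conf"],2),round(c),round(r),px2w(n,c,r,z).round(4))
E
```

```text
clock: 6.3
eef_pos: [0.4648, -0.2297, 0.0734]
eef_rot: [0.707, 0.707, 0.0, 0.0]
force: [-0.4, 3.9, 1.3]
grip_width: -0.0
finger_force: 0.0
clock: 7.18
eef_pos: [0.4644, -0.2184, 0.2244]
eef_rot: [0.707, 0.707, -0.0, -0.0]
force: [-0.1, -0.1, 0.3]
grip_width: -0.0002
finger_force: 0.0
post 0.89 318 246 [ 0.4656 -0.2545  0.112 ]
post 0.81 48 113 [ 0.2677 -0.1502  0.112 ]
chock 0.86 319 97 [ 0.4668 -0.1318  0.    ]
chock 0.67 116 244 [ 0.2218 -0.3008  0.    ]
post 0.96 247 142 [ 0.2768 -0.149   0.112 ]
post 0.87 221 204 [ 0.4689 -0.2523  0.112 ]
press_plate 0.75 305 171 [ 0.4601 -0.0163  0.16  ]
chock 0.73 274 215 [ 0.4723 -0.1211  0.    ]
chock 0.64 203 163 [ 0.2293 -0.2973  0.    ]
chock 0.8 434 302 [ 0.2284 -0.3014  0.    ]
chock 0.66 377 212 [ 0.4674 -0.1313  0.    ]
```

View pics/m4.png

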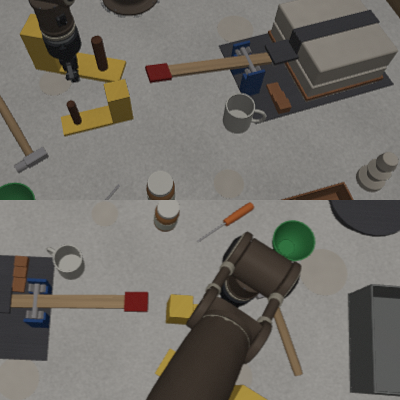

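The combined view shows the chock (scene crop 105,105) upright and about 385 mm from the pin, well clear of the red end, with the other things unmoved. Now I'll go over the press plate.

```bash
python3 -m pendant '[{"translation":[0,30,5],"rot":[0,0,0]},{"translation":[-1,80,5],"rot":[0,0,0]},{"translation":[-2,130,5],"rot":[0,0,0]},{"translation":[-3,180,5],"rot":[0,0,0]},{"translation":[-3,208,5],"rot":[0,0,0]},{"translation":[-3,208,5],"rot":[0,0,0]},{"translation":[-3,208,5],"rot":[0,0,0]}]'
python3 - <<'E'
from h import *
f=bot.grab_frame("wrist");save(f,"w5.png");t=bot.grab_frame("scene");s=bot.read_state();print(s["eef_pos"])
for n in (f,t):
  for th,z in(("press_plate",.16),("saddle",.1)):
   for d in bot.landmark_of(n,th)[:1]:
    c,r=d["xy"][0]*640,d["xy"][1]*400;print(th,round(d["conf"],2),round(c),round(r),px2w(n,c,r,z).round(4))
E
```

```text
clock: 8.65
eef_pos: [0.4618, -0.0117, 0.2281]
eef_rot: [0.707, 0.707, -0.0, 0.0]
force: [0.3, 0.6, 0.4]
grip_width: 0.0
finger_force: 0.0
[ 0.46182673 -0.01214469  0.22813414]
press_plate 0.61 311 220 [ 0.459  -0.0106  0.16  ]
press_plate 0.58 307 170 [ 0.4562 -0.0118  0.16  ]
saddle 0.7 165 231 [ 0.5022 -0.4032  0.1   ]
```

View pics/w5.png

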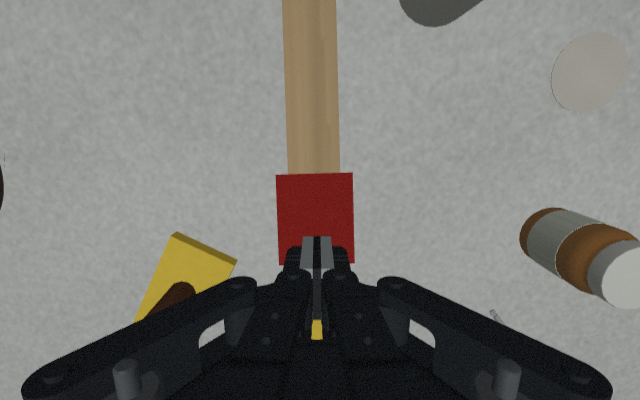

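The fingertips are over the plate centre, (317,237) against the plate at rows 173–265. I'll make contact.

```bash
python3 -m pendant '[{"translation":[-1,2,-20],"rot":[0,0,0]},{"translation":[-1,2,-38],"rot":[0,0,0]},{"translation":[-1,2,-43],"rot":[0,0,0]},{"translation":[-1,2,-47],"rot":[0,0,0]},{"translation":[-1,1,-51],"rot":[0,0,0]},{"translation":[-1,1,-55],"rot":[0,0,0]},{"translation":[-1,0,-60],"rot":[0,0,0]},{"translation":[-1,0,-60],"rot":[0,0,0]}]'
```

```text
clock: 9.95
eef_pos: [0.4617, -0.0117, 0.17]
eef_rot: [0.707, 0.707, 0.0, 0.001]
force: [-1.7, -0.9, 7.6]
grip_width: -0.0001
finger_force: 3.9
```

```bash
python3 -m pendant '[{"translation":[0,-1,-5],"rot":[0,0,0]},{"translation":[0,-2,-11],"rot":[0,0,0]},{"translation":[0,-3,-18],"rot":[0,0,0]},{"translation":[0,-4,-25],"rot":[0,0,0]},{"translation":[0,-5,-32],"rot":[0,0,0]},{"translation":[0,-5,-39],"rot":[0,0,0]},{"translation":[0,-5,-46],"rot":[0,0,0]},{"translation":[0,-5,-53],"rot":[0,0,0]},{"translation":[0,-4,-59],"rot":[0,0,0]},{"translation":[0,-4,-64],"rot":[0,0,0]}]'
python3 -m pendant '[{"translation":[0,0,-5],"rot":[0,0,0]},{"translation":[0,1,-11],"rot":[0,0,0]},{"translation":[0,1,-17],"rot":[0,0,0]},{"translation":[0,2,-24],"rot":[0,0,0]},{"translation":[0,4,-31],"rot":[0,0,0]},{"translation":[0,5,-38],"rot":[0,0,0]},{"translation":[0,7,-45],"rot":[0,0,0]},{"translation":[0,9,-52],"rot":[0,0,0]},{"translation":[0,10,-57],"rot":[0,0,0]},{"translation":[0,11,-61],"rot":[0,0,0]}]'
```

```text
clock: 11.2
eef_pos: [0.4624, -0.0162, 0.1064]
eef_rot: [0.707, 0.707, 0.0, 0.002]
force: [-2.1, -3.2, 9.7]
grip_width: -0.0001
finger_force: 5.5
clock: 12.45
eef_pos: [0.4623, -0.0058, 0.0449]
eef_rot: [0.706, 0.708, -0.0, 0.002]
force: [-4.0, -6.3, 10.1]
grip_width: 0.0001
finger_force: 5.7
```

```bash
python3 -m pendant '[{"translation":[-1,1,-3],"rot":[0,0,0]},{"translation":[-1,1,-6],"rot":[0,0,0]},{"translation":[-2,2,-9],"rot":[0,0,0]},{"translation":[-2,2,-12],"rot":[0,0,0]},{"translation":[-2,2,-12],"rot":[0,0,0]}]'
python3 - <<'E'
from h import *
s=bot.grab_frame("scene");w=bot.grab_frame("wrist")
save({"img":np.hstack([cv2.resize(s["img"][110:260,220:480],(520,300)),cv2.resize(w["img"][100:340,200:424],(280,300))])},"m6.png")
print(bot.read_state()["force"],bot.read_state()["ft_torque"])
for th,z in(("press_plate",.015),("flap",.126)):
   for d in bot.landmark_of(s,th)[:1]:
    c,r=d["xy"][0]*640,d["xy"][1]*400;print(th,round(d["conf"],2),c,r,px2w(s,c,r,z).round(4),px2w(s,c,r).round(4))
E
```

```text
clock: 13.08
eef_pos: [0.4626, -0.0048, 0.0405]
eef_rot: [0.706, 0.708, -0.001, 0.002]
force: [-21.4, -8.6, 71.7]
grip_width: 0.0
finger_force: 35.8
[-20.2216326   -8.32005332  72.30680036] [-0.96948094  3.58662564  0.11470416]
press_plate 0.75 311.68 294.8 [ 0.7395 -0.0768  0.015 ] [ 0.7724 -0.0827  0.1099]
flap 0.78 432.704 149.07999999999998 [0.4591 0.3546 0.126 ] [0.4745 0.3428 0.1486]
```

View pics/m6.png

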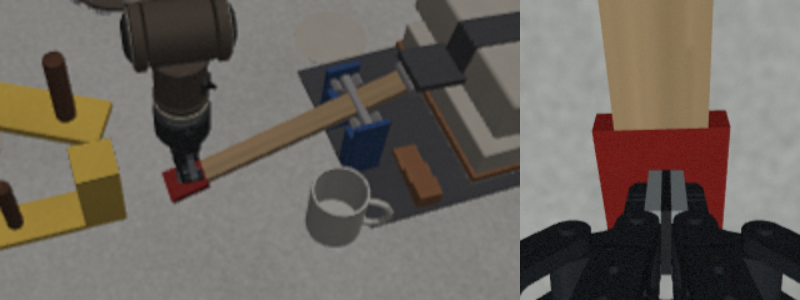

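The fingers press the red plate (scene crop 188,182) flat on the bench, and the mould's upper half is open. The force of 72 N is more than needed, so I'll ease it while keeping a firm hold.

```bash
python3 -m pendant '[{"translation":[0,0,-0],"rot":[0,0,0]},{"translation":[0,0,2],"rot":[0,0,0]},{"translation":[0,0,4],"rot":[0,0,0]},{"translation":[0,0,4],"rot":[0,0,0]},{"translation":[0,0,4],"rot":[0,0,0]}]'
```

```text
clock: 13.9
eef_pos: [0.4623, -0.0048, 0.0411]
eef_rot: [0.706, 0.708, -0.0, 0.003]
force: [-10.6, -9.0, 41.5]
grip_width: -0.0001
finger_force: 20.6
```

```bash
python3 -m pendant '[{"translation":[0,0,0],"rot":[0,0,0]},{"translation":[0,0,0],"rot":[0,0,0]},{"translation":[0,0,0],"rot":[0,0,0]},{"translation":[0,0,0],"rot":[0,0,0]}]' && python3 -c "
from cell import bot
print(bot.sign_off())"
```

```text
clock: 14.4
eef_pos: [0.4623, -0.0048, 0.0411]
eef_rot: [0.706, 0.708, -0.0, 0.003]
force: [-10.8, -9.2, 40.4]
grip_width: 0.0001
finger_force: 20.7
the job is handed in; nothing more can be done
None
```

I pushed the small chock upright and about 385 mm from the pin, clear of the lever. The red end is pressed down to the bench and held at about 40 N with the upper mould half raised, and I handed the job in at 14.4 s.

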